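Find the jar that the loose lid fits

TASK

The loose wooden screw lid on the tray belongs to just one of the two open jars leaning in the rack, and they look alike. Try it on the jars, screwing it on clockwise, until you find the one on which it threads fully home; leave it there screwed fully home and let go. Leave the upturned glass tumbler where it stands.

Things in the scene. Friction and masses are not known exactly. Their poses are not given: they have to be found in the camera images.
- lid: Loose pale-wood screw lid, flat on the tray, about 90 g: cap 73 mm wide, 29 mm tall, open below (bore 67, 25 deep). Origin: centre of its open rim underneath; z up out of its top. Inside the rim three round lugs, 6 mm thick, underside level with the rim, point inward at 0, 120, 240 degrees from its x axis, 54 mm clear between the tips.
- lid_bar (a point): Middle of the grip bar on the lid, on its axis, 43 mm above its origin. The bar runs along the lid's x: 56 mm long, 18 mm thick (y), 28 mm tall, its top 57 mm and its foot 29 mm above the lid's origin.
- holder_left: Left (+y) place in the fixed sloping rack and the white open jar (metal collar) in it. Origin: on the jar's axis at the flat top of its thread collar. z: out of the jar along its axis (30 degrees from vertical, leaning to the robot); y: left along the rack; x: uphill, away from the robot. Neck 50 mm wide, tapering to 43, stands 5 mm above the collar. The jar cannot turn in the rack.
- holder_right: The same for the right (-y) place and its jar, 150 mm from the left one. The two jars look alike; which jar stands in which place changes.
- entry_left (a point): Where the lid's origin is when its lugs have dropped into the notches: 10.5 mm below holder_left's origin along the axis (lugs lying on the collar: 0). The collar, 63 mm wide, has 3 notches, each 32 degrees wide, 120 degrees apart, one centred within 20 degrees of the holder's x. Lugs in the notches are stopped by a wall when turned counter-clockwise; lift the lid off only there.
- entry_right (a point): The same for the right-hand jar.
- home_left (a point): Where the lid's origin is when fully home: 17.5 mm below holder_left's origin along the axis. Turned clockwise (seen from outside) under a few N, the lid sinks 1 mm per 10 degrees, from 12 degrees past the notch centre on, to a hard stop 84 degrees past it. On the wrong jar it binds 32 degrees past it, about 12.5 mm below. Play 2 mm sideways, 2 mm axially.
- home_right (a point): The same for the right-hand jar.
- tumbler: Upturned glass tumbler, 72 mm diameter at the bottom, 110 mm tall; bystander. Origin: centre of its underside.
Mind the look-alikes: they are no part of the job. Several things look just like the lid: the one meant starts farthest to the robot's right.

How it is judged:
At the end, for the whole second after the job is handed in: The lid is screwed onto the jar it fits, its origin within 2 mm of the fully-home height on that jar's axis (below z = -15.5 mm in that holder's frame, within 21 mm of the holder's origin, axes within 0.1 rad), released and at rest (((z of lid in the frame of holder_left below -0.0155 m and distance between lid and holder_left below 0.021 m and angle between the z axis of lid and the z axis of holder_left, either way round below 0.1 rad) or (z of lid in the frame of holder_right below -0.0155 m and distance between lid and holder_right below 0.021 m and angle between the z axis of lid and the z axis of holder_right, either way round below 0.1 rad)) and linear speed of lid below 0.02 m/s); the robot touches nothing.
It fails at once if the glass tumbler is moved more than 30 mm or tipped (distance of tumbler from where it was at the start of the episode above 0.03 m or angle between tumbler's own z axis and vertical above 0.3 rad).
It also fails if it takes over 72 s, if anything falls off the work surface, if the arm or the gripper's body presses on something with over 40 N, if the wrist force passes 120 N, or if a joint passes its speed limit or range.

ROBOT

A 6-joint arm with a two-finger parallel gripper is mounted at the origin on the work surface. World frame = base frame: x ahead of the robot, y to its left, z up, the work surface at z = 0. Lengths are in m, angles in rad, forces in N, time in s.
With the tool pointing down it reaches from about 0.25 to 0.775 m from the base axis. Payload 4 kg.
Tool frame: the origin (TCP) lies at the very end of the fingers, on their centre line; the grasp point (between the pads) lies 19 mm behind it; z points along the fingers, y is the line along which they close (so a half turn about z gives the same grasp; the last joint's range is limited). The gripper opens to 94 mm and grips with 3 to 60 N. Pads are 16 mm wide; open, the fingers measure 119 mm over their backs; the gripper's body (75 mm by 177 mm) begins 78 mm behind the grasp point.
Start: joints at [-1.349, 0.087, 1.371, -0, 1.684, -0.103], TCP at [0.176, -0.521, 0.206] pointing down, gripper open.
Joint ranges: [-3.1, 3.1], [-0.76, 2.03], [0.27, 2.55], [-1.08, 4.22], [0.17, 2.65], [-2.57, 2.57]. Speed limits (rad/s): [2.79, 2.79, 3.14, 3.14, 3.14, 3.14].

INTERFACE

Orientations are given as [roll, pitch, yaw] about the fixed x, y, z axes, in that order (R = Rz(yaw) Ry(pitch) Rx(roll)).
In Python, from bench import robot, vision gives the robot as it stands.
- The arm moves only by the shell command python3 -m crank 'ROWS'. ROWS is JSON, a list of rows, each a list of 3 entries, a list of its own where there are three numbers: the closure, from 0 (fully open) to 1 (shut), then the shift along the tool's x, y, z in m, then the turn, a rotation vector about the tool's x, y, z in degrees. A call has 1 to 8 rows; each row shifts and turns the commanded pose from where the row before left it, along the tool's axes as they then stand; what a row does not reach is not made up. A row lasts 1/10 s, in which the tool goes at most 50 mm and 8.59 degrees, less where a joint would pass 70% of its speed; a pose out of reach is approached as far as the arm can. A call with a gripper value outside its range is refused whole. The fingers move at their own pace and stop on an object; the grip force is fixed at half the most. Time passes only in rows, so rows that do not move let the fingers close. It gives the time, the measured TCP pose, the force, the opening and the grip force at its end, in the units of the state.
- robot.get_obs(): the state, without advancing time (a new reading comes with each control period).
- vision.snapshot(name): name is "side" or "top" or "wrist"; returns a dict with "color" (400x640x3 uint8, red, green, blue), "z_map" (400x640 float32, m along the optical axis (not along the pixel's ray), 0 where there is no reading), "fx", "fy", "cx", "cy" (pixels), "R" (3x3) and "t" (3): a world point X has camera coordinates R X + t. Camera axes: x right, y down, z forward; pixel columns grow to the right and rows downward; lengths in m; the calibration is good to about 2 mm. The wrist camera is an equidistant fisheye: a pixel r from the principal point sees the ray r / f radians off the axis. A picture is of the moment at which its call begins.
- robot.close_job(): hands the job in; it is judged then, once.
The state is a dict: "time": time; "joint_positions": joint angles; "qvel": joint speeds; "joint_torque": joint torques, N m; "tool_pos": TCP position; "ee_rot": TCP orientation; "wrist_force": force on the tool from outside, world axes, zero at the start; "wrist_torque": the same for the moment, N m; "width": finger opening in m; "finger_force": force on a finger pad.
Only numpy, scipy, OpenCV 4.12 (cv2) and the standard library are available. Lean on these libraries where they do the work, as an engineer would, in place of code of your own. Each camera call takes 0.05 s, during which the arm holds its last target. There are 200 camera calls.

## Working session

There is one attempt and no reset: what is moved stays moved. The work goes in short steps, Python scripts to look and compute and a shell command to move; the robot and the scene stay as the last step left them, time stands still between calls to the robot, and variables do not carry over. Pictures are saved under pics/ and viewed, at most 10 in all, crops included, and the job is handed in when it is done.

```bash
ls; mkdir -p pics; python3 - <<'E'
from bench import robot, vision
import cv2, numpy as np, pickle
o=robot.get_obs(); print(o)
for n in ("side","top"):
    s=vision.snapshot(n); pickle.dump(s,open(f'{n}.pkl','wb')); cv2.imwrite(f'pics/{n}0.png',s['color'][:,:,::-1]); print(n,s['fx'],s['cx'],s['cy'],s['R'],s['t'])
E
```

```text
pics
{'time': 0.0, 'joint_positions': array([-1.34906585e+00,  8.79041744e-02,  1.37220869e+00, -7.30479007e-06,
        1.68359089e+00, -1.03094764e-01]), 'qvel': array([ 0.00163177,  0.00068442,  0.00034709, -0.00161481, -0.00034661,
        0.00087554]), 'joint_torque': array([ 4.67444006e-04, -3.40181065e+01, -3.02423894e+01,  7.16978568e-02,
        3.29866132e-02, -1.70162416e-04]), 'tool_pos': array([ 0.17540646, -0.52071559,  0.20435507]), 'ee_rot': array([-3.13949201e+00, -2.10036793e-04,  3.24824210e-01]), 'wrist_force': array([-0.05275371, -0.19102013, -0.00302198]), 'wrist_torque': array([-0.01059571, -0.00868874, -0.05950191]), 'finger_force': 0.0, 'width': 0.09399070763718287}
side 461.39499238392403 316.6380247731435 201.06466119236234 [[-0.93679267 -0.34985887  0.00427332]
 [-0.17069013  0.44631536 -0.87844606]
 [ 0.3054249  -0.82365124 -0.47782241]] [0.46732923 0.15021832 1.28337597]
top 474.85167557475665 327.40024145680604 210.33265157759632 [[ 0.01045859 -0.99968271 -0.02291492]
 [-0.99467394 -0.00805078 -0.10275671]
 [ 0.10253962  0.02386756 -0.99444254]] [0.14694279 0.46384821 1.20845524]
```

View pics/top0.png

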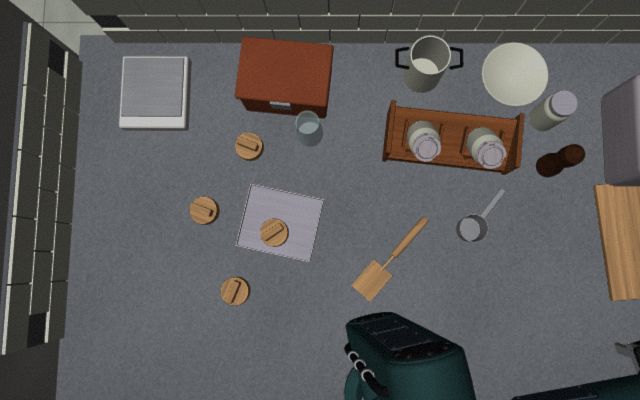

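View pics/side0.png

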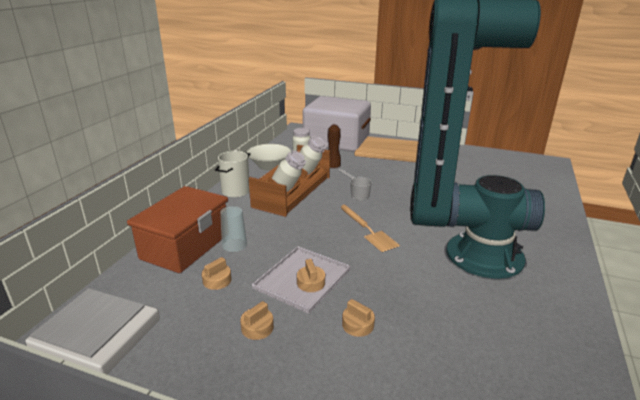

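The top view shows the tray lid at (274,232), the rightmost of the four lids. The jar necks are at (425,148) and (490,153), and the tumbler is at (308,128). Next I'll measure the lid and the jars.

```bash
cat > h.py <<'E'
import numpy as np, cv2, pickle
def cloud(s):
    z=s['z_map'].astype(float); v,u=np.indices(z.shape)
    P=np.stack([(u-s['cx'])/s['fx']*z,(v-s['cy'])/s['fy']*z,z],-1)
    P=(P-s['t'])@s['R']; P[z==0]=np.nan; return P
E
python3 - <<'E'
from h import *
s=pickle.load(open('top.pkl','rb')); P=cloud(s)
def box(a,b,c,d): return P[c:d,a:b].reshape(-1,3)
L=box(255,295,212,254); print('tray z',np.nanmedian(box(255,270,245,252)[:,2]), 'tab', np.nanmedian(box(330,350,200,250)[:,2]))
bar=L[L[:,2]>0.05]; print('bar',len(bar),bar.mean(0),bar.min(0),bar.max(0))
(c,wh,a)=cv2.minAreaRect(bar[:,:2].astype(np.float32)); print(c,wh,a)
cap=L[(L[:,2]>.025)]; print('cap',cv2.minEnclosingCircle(cap[:,:2].astype(np.float32)))
T=box(290,325,105,150);T=T[T[:,2]>.09];print('tumbler',len(T),T.mean(0) if len(T) else 0, T.max(0) if len(T) else 0)
for n,b in (('L',(405,445,125,165)),('R',(468,510,128,170))):
    J=box(*b); print(n); 
    # zmax
    print(np.round(np.array([P[v,(b[0]+b[1])//2-2+0] for v in range(b[2],b[3],3)]),3).tolist())
im=s['color'][:,:,::-1]
a=cv2.resize(im[110:180,385:525],None,fx=5.6,fy=5.6,interpolation=cv2.INTER_CUBIC)
b=cv2.resize(im[210:256,250:300],(196,180),interpolation=cv2.INTER_CUBIC)
a=np.vstack([a,np.zeros((180,a.shape[1],3),np.uint8)]); a[-180:,:196]=b
t=cv2.resize(pickle.load(open('side.pkl','rb'))['color'][:,:,::-1][130:200,260:340],(206,180)); a[-180:,250:456]=t
cv2.imwrite('pics/jars.png',a); print(a.shape)
E
```

```text
tray z 0.0028615770634782874 tab -0.0006783809708660368
bar 164 [0.40393961 0.28955649 0.05902451] [0.3827224  0.26438343 0.05009412] [0.42598865 0.31499078 0.06506227]
(0.40429896116256714, 0.2895621955394745) (0.018444553017616272, 0.05520618334412575) 34.434993743896484
cap ((0.4042099118232727, 0.28981220722198486), 0.03641820698976517)
tumbler 591 [0.67684693 0.20030207 0.10820993] [0.72151938 0.24617087 0.12781807]
L
[[0.66, -0.079, 0.131], [0.649, -0.077, 0.146], [0.64, -0.076, 0.152], [0.629, -0.073, 0.164], [0.617, -0.07, 0.183], [0.609, -0.069, 0.185], [0.604, -0.071, 0.177], [0.598, -0.071, 0.175], [0.593, -0.072, 0.167], [0.586, -0.073, 0.164], [0.579, -0.073, 0.164], [0.574, -0.074, 0.157], [0.593, -0.097, 0.03], [0.591, -0.102, 0.001]]
R
[[0.665, -0.245, 0.09], [0.649, -0.235, 0.121], [0.635, -0.227, 0.145], [0.627, -0.227, 0.147], [0.617, -0.224, 0.157], [0.603, -0.215, 0.185], [0.597, -0.216, 0.181], [0.591, -0.216, 0.178], [0.585, -0.218, 0.173], [0.579, -0.218, 0.17], [0.573, -0.22, 0.166], [0.566, -0.22, 0.164], [0.559, -0.22, 0.165], [0.554, -0.223, 0.154]]
(572, 784, 3)
```

View pics/jars.png

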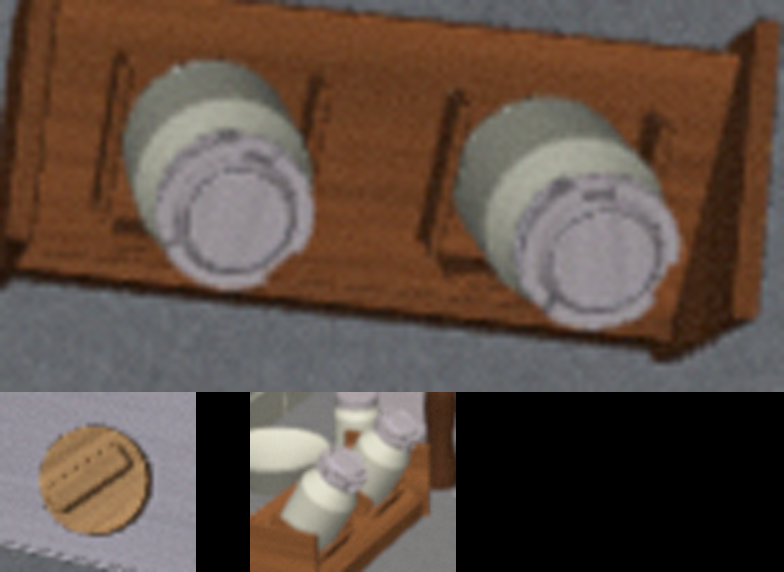

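```bash
cat >> h.py <<'E'
from scipy.spatial.transform import Rotation as Ro
def go(o,p,R):
    """shift in current tool axes (mm), then turn vector (deg)"""
    R0=Ro.from_euler('xyz',o['ee_rot']); d=R0.inv().apply(np.array(p)-o['tool_pos'])*1e3
    w=(R0.inv()*Ro.from_matrix(R)).as_rotvec(degrees=True)
    print('shift mm',d.round(1),'rows',np.linalg.norm(d)/50,'turn',w.round(2),'rows',np.linalg.norm(w)/8.59)
def down(yaw): return Ro.from_euler('xyz',[np.pi,0,np.radians(yaw)]).as_matrix()
def hold(psi): # holder frame
    n=Ro.from_euler('z',psi).apply([-.5,0,np.sqrt(.75)]); y=np.array([-np.sin(psi),np.cos(psi),0]); return np.c_[np.cross(y,n),y,n]
E
python3 - <<'E'
from h import *
from bench import robot
s=pickle.load(open('top.pkl','rb')); P=cloud(s)
hsv=cv2.cvtColor(s['color'],cv2.COLOR_RGB2HSV)
C={}
psi=0
for it in range(6):
  H=hold(psi)
  for n,b,c0 in (('L',(400,455,120,170),(0.595,-.07,.172)),('R',(465,515,125,175),(.58,-.218,.172))):
    c=C.get(n,np.array(c0)); Q=P[b[2]:b[3],b[0]:b[1]].reshape(-1,3); Q=Q[np.isfinite(Q[:,0])]
    q=(Q-c)@H; r=np.hypot(q[:,0],q[:,1])
    disc=(r<18)&(abs(q[:,2]-5)<10); dz=np.median(q[disc,2])-5
    m=(abs(q[:,2]-dz-2)<7)&(r<40); (cc,rad)=cv2.minEnclosingCircle(q[m&(r<.045/1)][:,:2].astype(np.float32)) if 0 else ((0,0),0)
    q=q*1e3; r=r*1e3
    disc=(r<18)&(abs(q[:,2]-5)<12); dz=np.median(q[disc,2])-5
    m=(abs(q[:,2]-dz-1)<8)&(r<40)
    k=(np.percentile(q[m,:2],1.5,axis=0)+np.percentile(q[m,:2],98.5,axis=0))/2
    C[n]=c+H@np.array([k[0],k[1],dz])/1e3
    if it==5: 
        A=np.c_[q[disc,:2],np.ones(disc.sum())]; print(n,C[n],'ext',np.ptp(np.percentile(q[m,:2],[1.5,98.5],axis=0),axis=0),'planefit',np.linalg.lstsq(A,q[disc,2],rcond=None)[0], q[disc,2].std())
  d=C['L']-C['R']; psi=np.arctan2(-d[0],d[1])
print('psi',np.degrees(psi),'sep',np.linalg.norm(d))
go(robot.get_obs(),[.42,-.12,.36],down(70))
E
```

```text
L [ 0.59489013 -0.08074579  0.16743856] ext [57.31760256 58.23494257] planefit [3.87085776e-03 1.54474440e-03 4.93376607e+00] 1.9015428283249995
R [ 0.57953395 -0.22834382  0.16736416] ext [58.46465273 57.09819444] planefit [-4.87669856e-03 -1.00391072e-02  4.89872453e+00] 2.0740339205114298
psi -5.939714627880675 sep 0.14839472713853458
shift mm [ 359.7 -302.1 -154.9] rows 9.892570172539106 turn [ -0.1   -0.06 -51.39] rows 5.98267390742349
```

```bash
python3 -m crank '[[0,[0.036,-0.030,-0.0155],[0,0,0]],[0,[0.036,-0.030,-0.0155],[0,0,0]],[0,[0.036,-0.030,-0.0155],[0,0,0]],[0,[0.036,-0.030,-0.0155],[0,0,0]],[0,[0.036,-0.030,-0.0155],[0,0,0]],[0,[0.036,-0.030,-0.0155],[0,0,0]],[0,[0.036,-0.030,-0.0155],[0,0,0]],[0,[0.036,-0.030,-0.0155],[0,0,0]]]'
python3 -m crank '[[0,[0.036,-0.030,-0.0155],[0,0,0]],[0,[0.036,-0.030,-0.0155],[0,0,0]],[0,[0,0,0],[0,0,-8.5]],[0,[0,0,0],[0,0,-8.5]],[0,[0,0,0],[0,0,-8.5]],[0,[0,0,0],[0,0,-8.5]],[0,[0,0,0],[0,0,-8.5]],[0,[0,0,0],[0,0,-8.5]]]'
python3 - <<'E'
from h import *
from bench import robot,vision
s=vision.snapshot('wrist'); pickle.dump(s,open('w1.pkl','wb')); cv2.imwrite('pics/w1.png',s['color'][:,:,::-1])
print(s['fx'],s['cx'],s['cy'],-s['R'].T@s['t'],s['R'][2])
go(robot.get_obs(),[.404,.2897,.12],down(124.4))
E
```

```text
time: 0.9
tool_pos: [0.3723, -0.2, 0.3298]
ee_rot: [-3.142, 0.0, 0.324]
wrist_force: [0.6, -0.3, 0.8]
width: 0.094
finger_force: 0.0
time: 1.7
tool_pos: [0.4208, -0.1219, 0.36]
ee_rot: [-3.141, 0.0, 1.221]
wrist_force: [-1.1, 0.2, -0.2]
width: 0.0941
finger_force: 0.0
309.70691628693146 320.1133732430554 199.61929702009073 [ 0.44807483 -0.04594632  0.53933362] [-0.09544616 -0.25931769 -0.96106418]
shift mm [ 381.6 -155.1  240.1] rows 9.534989440763576 turn [-6.000e-02 -3.000e-02 -5.422e+01] rows 6.311524313018265
```

View pics/w1.png

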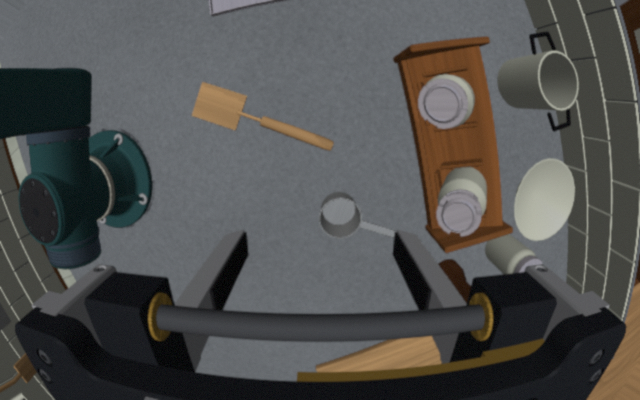

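The wrist view shows both collars, at (447,102) and (460,213). I'll rectify them onto the collar plane to read the notch angles, and move on to the lid at the same time.

```bash
cat >> h.py <<'E'
HC={'L':np.array([.5949,-.0807,.1674]),'R':np.array([.5795,-.2283,.1674])}
PSI=np.radians(-5.94)
def proj(s,X,fish):
    c=X@s['R'].T+s['t']
    if fish:
        r=np.hypot(c[...,0],c[...,1]); k=np.arctan2(r,c[...,2])/r
        return c[...,0]*k*s['fx']+s['cx'],c[...,1]*k*s['fy']+s['cy']
    return c[...,0]/c[...,2]*s['fx']+s['cx'],c[...,1]/c[...,2]*s['fy']+s['cy']
def rect(s,C,fish,n=270,w=.04):
    g=np.linspace(w,-w,n); X,Y=np.meshgrid(g,g,indexing='ij')  # up=+x uphill, left=+y
    W=C+np.stack([X,Y,0*X],-1)@hold(PSI).T
    u,v=proj(s,W,fish); im=cv2.remap(s['color'][:,:,::-1].copy(),u.astype(np.float32),v.astype(np.float32),cv2.INTER_CUBIC)
    k=n/(2*w)
    cv2.circle(im,(n//2,n//2),int(.0315*k),(0,0,255),1); cv2.line(im,(n//2,0),(n//2,n),(0,255,0),1)
    for a in (120,240):
        cv2.line(im,(n//2,n//2),(int(n/2-np.sin(np.radians(a))*n/2),int(n/2-np.cos(np.radians(a))*n/2)),(0,255,0),1)
    return im
E
python3 - <<'E'
from h import *
t=pickle.load(open('top.pkl','rb')); w=pickle.load(open('w1.pkl','rb'))
cv2.imwrite('pics/rect.png',np.vstack([np.hstack([rect(s,HC[k],f) for k in 'LR']) for s,f in ((t,0),(w,1))]))
E
python3 -m crank '[[0,[0.038,-0.0155,0.010],[0,0,0]],[0,[0.038,-0.0155,0.010],[0,0,0]],[0,[0.038,-0.0155,0.020],[0,0,0]],[0,[0.038,-0.0155,0.020],[0,0,0]],[0,[0.038,-0.0155,0.020],[0,0,0]],[0,[0.038,-0.0155,0.025],[0,0,0]],[0,[0.038,-0.0155,0.025],[0,0,0]],[0,[0.038,-0.0155,0.025],[0,0,0]]]'
python3 -m crank '[[0,[0.038,-0.0155,0.025],[0,0,0]],[0,[0.038,-0.0155,0.025],[0,0,-6]],[0,[0,0,0],[0,0,-8.0]],[0,[0,0,0],[0,0,-8]],[0,[0,0,0],[0,0,-8]],[0,[0,0,0],[0,0,-8]],[0,[0,0,0],[0,0,-8]],[0,[0,0,0],[0,0,-8]]]'
python3 -m crank '[[0,[0,0,0],[0,0,0]],[0,[0,0,0],[0,0,0]]]'
python3 - <<'E'
from h import *
from bench import robot,vision
s=vision.snapshot('wrist'); pickle.dump(s,open('w2.pkl','wb')); cv2.imwrite('pics/w2.png',s['color'][:,:,::-1])
go(robot.get_obs(),[.404,.2897,.035],down(124.4)); print(robot.get_obs()['joint_positions'])
# project expected bar corners
for x in (-.028,.028):
  for y in (-.009,.009):
    a=np.radians(124.4); X=np.array([.4042+x*np.cos(a)-y*np.sin(a),.2897+x*np.sin(a)+y*np.cos(a),.060]); print(np.round(proj(s,X,1)))
E
```

```text
time: 2.55
tool_pos: [0.41, 0.2077, 0.2043]
ee_rot: [3.141, 0.0, 1.212]
wrist_force: [1.1, -0.4, 0.1]
width: 0.0942
finger_force: 0.0
time: 3.35
tool_pos: [0.4078, 0.288, 0.1549]
ee_rot: [-3.14, -0.0, 2.16]
wrist_force: [0.1, 0.4, 1.0]
width: 0.0938
finger_force: 0.0
time: 3.55
tool_pos: [0.4079, 0.288, 0.1551]
ee_rot: [-3.141, 0.0, 2.153]
wrist_force: [-0.0, -0.2, 0.2]
width: 0.0938
finger_force: 0.0
shift mm [  3.6  -2.3 120.2] rows 2.4055179191569835 turn [-0.03  0.   -0.99] rows 0.11518909649279009
[ 5.01270947e-01 -9.85294799e-03  1.57074199e+00 -7.42079379e-05
  1.58119987e+00 -8.18607750e-02]
[328. 226.]
[309. 227.]
[328. 168.]
[308. 169.]
```

View pics/rect.png

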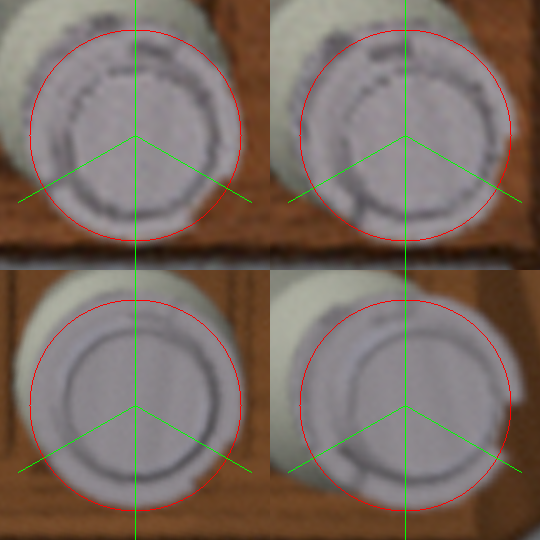

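View pics/w2.png

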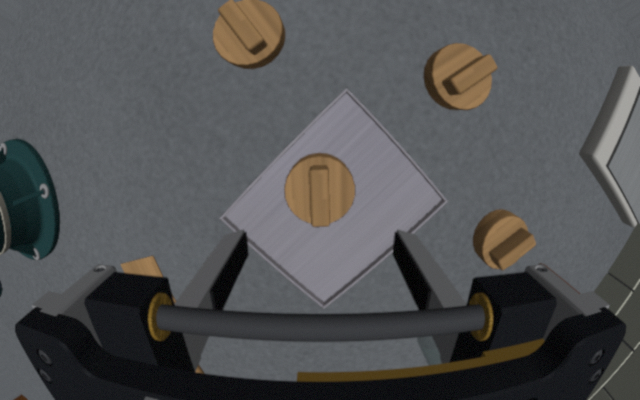

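Left panels show L's notch at about -11 to -17°, and right panels show R's at about +10 to +19°. The lid bar at (318,197) matches the prediction. Now I'll descend and grasp, and refine the jar centres with a ring fit.

```bash
python3 -m crank '[[0,[0.0036,-0.0023,0.030],[0,0,-1]],[0,[0,0,0.045],[0,0,0]],[0,[0,0,0.025],[0,0,0]],[0,[0,0,0.0195],[0,0,0]],[0,[0,0,0],[0,0,0]],[0.9,[0,0,0],[0,0,0]],[0.9,[0,0,0],[0,0,0]],[0.9,[0,0,0],[0,0,0]]]'
python3 -m crank '[[0.9,[0,0,0],[0,0,0]],[0.9,[0,0,0],[0,0,0]],[0.9,[0,0,0],[0,0,0]]]'
python3 - <<'E'
from h import *
ims=[(pickle.load(open('top.pkl','rb')),0),(pickle.load(open('w1.pkl','rb')),1)]
H=hold(PSI); a=np.radians(np.arange(0,360,3))
out=[]
for k in 'LR':
  for s,f in ims:
    g=cv2.GaussianBlur(cv2.cvtColor(s['color'],cv2.COLOR_RGB2GRAY),(3,3),0).astype(np.float32)
    def samp(c,r,z,aa=a):
        W=c+np.stack([r*np.cos(aa),r*np.sin(aa),z+0*aa],-1)@H.T
        u,v=proj(s,W,f); return cv2.remap(g,u.astype(np.float32)[None],v.astype(np.float32)[None],cv2.INTER_CUBIC)[0]
    best=min((np.mean(samp(HC[k]+H@[dx/1e3,dy/1e3,0],.0222,.003))-.5*np.mean(samp(HC[k]+H@[dx/1e3,dy/1e3,0],.0185,.005))-.5*np.mean(samp(HC[k]+H@[dx/1e3,dy/1e3,0],.027,0)),dx,dy) for dx in np.arange(-6,6.1,.5) for dy in np.arange(-6,6.1,.5))
    print(k,f,best)
    c=HC[k]+H@[best[1]/1e3,best[2]/1e3,0]
    aa=np.radians(np.linspace(200,-200,780)) ; out.append(np.array([samp(c,r,0,aa) for r in np.linspace(.036,.02,65)])); out.append(np.zeros((6,780)))
im=cv2.resize(np.vstack(out),(780,560)).clip(0,255).astype(np.uint8)
for d in (-120,0,120): x=int((200-d)/400*780); cv2.line(im,(x,0),(x,560),255,1)
cv2.imwrite('pics/polar.png',im)
E
```

```text
time: 4.4
tool_pos: [0.4053, 0.2905, 0.0377]
ee_rot: [3.138, 0.0, 2.174]
wrist_force: [0.4, -0.3, 0.3]
width: 0.0732
finger_force: 0.0
time: 4.7
tool_pos: [0.4043, 0.2899, 0.0363]
ee_rot: [3.141, 0.0, 2.175]
wrist_force: [0.4, -0.2, 0.0]
width: 0.0493
finger_force: 0.0
L 0 (np.float32(-15.673775), np.float64(-0.5), np.float64(-0.5))
L 1 (np.float32(-25.039696), np.float64(0.5), np.float64(-1.0))
R 0 (np.float32(-13.123825), np.float64(-1.0), np.float64(-2.0))
R 1 (np.float32(-13.187878), np.float64(0.0), np.float64(-4.0))
```

View pics/polar.png

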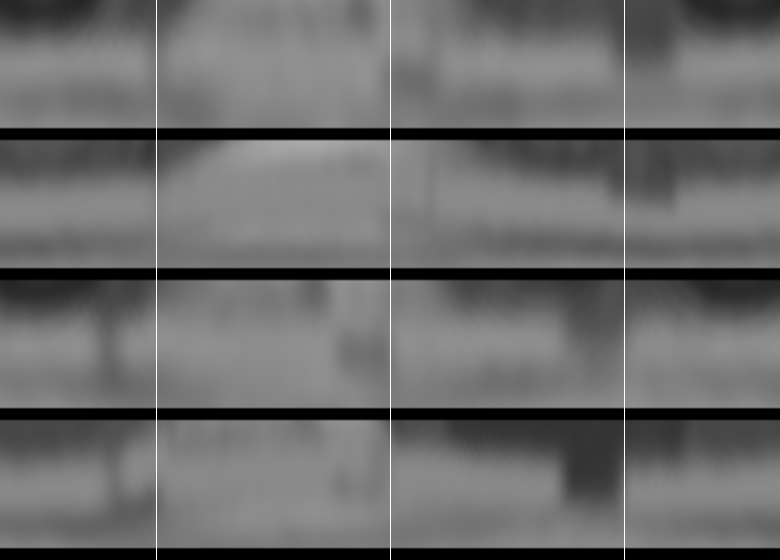

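```bash
cat >> h.py <<'E'
H=hold(PSI)
HC['L']=HC['L']+H@[0,-.0008,0]; HC['R']=HC['R']+H@[-.0005,-.003,0]
D=.033
def tool(k,theta,h):
    t=np.radians(theta); x=H@[np.cos(t),np.sin(t),0]; z=-H[:,2]
    return HC[k]+H[:,2]*(h+D), np.c_[x,np.cross(z,x),z]
def rel(o,k):
    p=(o['tool_pos']-HC[k])@H*1e3; R=H.T@Ro.from_euler('xyz',o['ee_rot']).as_matrix()
    f=o['wrist_force']@H
    print('t',o['time'],'lid xyz mm',(p-[0,0,D*1e3]).round(1),'theta',np.degrees(np.arctan2(R[1,0],R[0,0])).round(1),'tilt',np.degrees(np.arccos(-R[2,2])).round(2),'f',f.round(1),'Tz',(o['wrist_torque']@H)[2].round(2),'w',round(o['width'],4),round(o['finger_force'],1),'q6',o['joint_positions'][5].round(2))
E
python3 -m crank '[[0.9,[0,0,0],[0,0,0]],[0.9,[0,0,0],[0,0,0]],[0.9,[0,0,0],[0,0,0]],[0.9,[0,0,0],[0,0,0]],[0.9,[0,0,0],[0,0,0]],[0.9,[0,0,0],[0,0,0]]]'
python3 -m crank '[[0.9,[0,0,-0.02],[0,0,0]],[0.9,[0,0,-0.03],[0,0,0]],[0.9,[0,0,-0.05],[0,0,0]],[0.9,[0,0,-0.05],[0,0,0]],[0.9,[0,0,-0.05],[0,0,0]],[0.9,[0,0,-0.04],[0,0,0]],[0.9,[0,0,0],[0,0,0]]]'
python3 - <<'E'
from h import *
from bench import robot
o=robot.get_obs(); rel(o,'L'); go(o,*tool('L',112,.05))
E
```

```text
time: 5.3
tool_pos: [0.4042, 0.2898, 0.0359]
ee_rot: [3.142, 0.0, 2.175]
wrist_force: [0.8, 0.0, -0.1]
width: 0.0175
finger_force: 30.0
time: 6.0
tool_pos: [0.4063, 0.2911, 0.2835]
ee_rot: [3.128, 0.001, 2.175]
wrist_force: [0.1, 0.5, -0.4]
width: 0.0177
finger_force: 30.0
t 6.0 lid xyz mm [-137.7  351.1  180.6] theta 126.6 tilt 29.37 f [-0.2  0.5 -0.4] Tz -0.05 w 0.0177 30.0 q6 -0.1
shift mm [-386.7  -88.7   43.6] rows 7.982184181294529 turn [-24.98 -15.68  18.03] rows 4.024065445349379
```

```bash
python3 -m crank '[[0.9,[-0.043,-0.010,0],[0,0,0]],[0.9,[-0.043,-0.010,0],[0,0,0]],[0.9,[-0.043,-0.010,0],[0,0,0]],[0.9,[-0.043,-0.010,0],[0,0,0]],[0.9,[-0.043,-0.010,0],[0,0,0]],[0.9,[-0.043,-0.010,0],[0,0,0]],[0.9,[-0.043,-0.010,0],[0,0,0]],[0.9,[-0.043,-0.010,0],[0,0,0]]]'
python3 -m crank '[[0.9,[-0.043,-0.009,0],[0,0,0]],[0.9,[0,0,0],[-5,-3.14,3.6]],[0.9,[0,0,0],[-5,-3.14,3.6]],[0.9,[0,0,0],[-5,-3.14,3.6]],[0.9,[0,0,0],[-5,-3.14,3.6]],[0.9,[0,0,0],[-5,-3.14,3.6]],[0.9,[0,0,0],[0,0,0]],[0.9,[0,0,0],[0,0,0]]]'
python3 - <<'E'
from h import *
from bench import robot
o=robot.get_obs(); rel(o,'L'); go(o,*tool('L',112,.02))
E
```

```text
time: 6.8
tool_pos: [0.5335, -0.0404, 0.2742]
ee_rot: [-3.14, -0.002, 2.175]
wrist_force: [0.8, 1.0, -0.4]
width: 0.0178
finger_force: 30.0
time: 7.6
tool_pos: [0.55, -0.079, 0.2748]
ee_rot: [2.666, 0.192, 1.808]
wrist_force: [1.2, 0.1, -0.1]
width: 0.0178
finger_force: 30.0
t 7.6 lid xyz mm [14.8 -2.2 82.4] theta 112.3 tilt 0.86 f [ 0.9  0.2 -0.7] Tz 0.05 w 0.0178 30.0 q6 -0.59
shift mm [  7.7 -12.   62.6] rows 1.2834191552880834 turn [-0.86  0.04  0.31] rows 0.10655174384789884
```

```bash
python3 -m crank '[[0.9,[0.0077,-0.012,0],[-0.86,0,0.3]],[0.9,[0,0,0.03],[0,0,0]],[0.9,[0,0,0.025],[0,0,0]],[0.9,[0,0,0.012],[0,0,0]],[0.9,[0,0,0.006],[0,0,0]],[0.9,[0,0,0],[0,0,0]]]'
python3 - <<'E'
from h import *
from bench import robot,vision
o=robot.get_obs(); rel(o,'L'); go(o,*tool('L',112,.0))
im=np.vstack([cv2.resize(vision.snapshot('side')['color'][130:200,250:330],(480,420),interpolation=cv2.INTER_CUBIC)])
w=cv2.resize(vision.snapshot('wrist')['color'][150:400],(480,180)); cv2.imwrite('pics/c.png',np.vstack([im,w])[:,:,::-1])
E
```

```text
time: 8.2
tool_pos: [0.576, -0.0794, 0.2056]
ee_rot: [2.648, 0.189, 1.803]
wrist_force: [0.1, 0.6, -0.6]
width: 0.0181
finger_force: 30.0
t 8.2 lid xyz mm [2.7 0.2 9.6] theta 112.0 tilt 0.12 f [-0.3  0.6 -0.5] Tz 0.03 w 0.0181 30.0 q6 -0.59
shift mm [ 0.9 -2.6  9.6] rows 0.19899108539566232 turn [ 0.08  0.08 -0.03] rows 0.014054167662887
```

View pics/c.png

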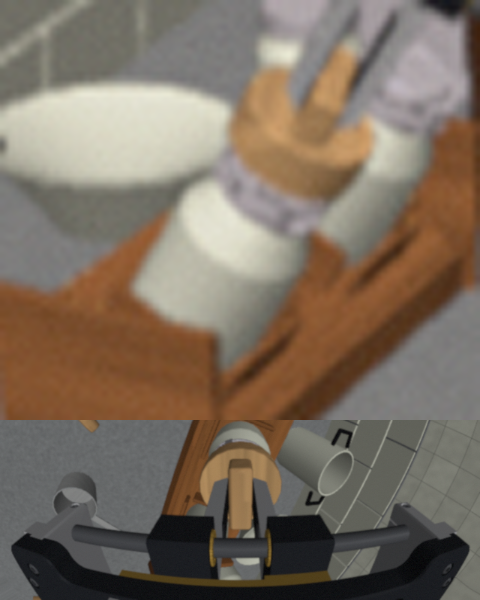

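The side view shows the lid level above L's collar and roughly coaxial. Next I'll centre it and press gently.

```bash
python3 -m crank '[[0.9,[0.0009,-0.0026,0.003],[0,0,0]],[0.9,[0,0,0.003],[0,0,0]],[0.9,[0,0,0.003],[0,0,0]],[0.9,[0,0,0.0015],[0,0,0]],[0.9,[0,0,0],[0,0,0]]]'
R='from h import *
from bench import robot
rel(robot.get_obs(),"L")'; python3 -c "$R"
python3 -m crank '[[0.9,[0,0,0.0015],[0,0,0]],[0.9,[0,0,0],[0,0,0]]]'; python3 -c "$R"
echo "$R" > rl.py; sed 's/"L"/"R"/' rl.py > rr.py
```

```text
time: 8.8
tool_pos: [0.5778, -0.0796, 0.1974]
ee_rot: [2.646, 0.191, 1.802]
wrist_force: [-9.0, 0.4, 6.0]
width: 0.0178
finger_force: 30.0
t 8.8 lid xyz mm [0.2 0.1 1.5] theta 112.0 tilt 0.25 f [-4.8 -0.6  9.7] Tz -0.02 w 0.0178 30.0 q6 -0.59
time: 9.0
tool_pos: [0.578, -0.0797, 0.1973]
ee_rot: [2.647, 0.191, 1.802]
wrist_force: [-15.0, 2.0, 12.2]
width: 0.018
finger_force: 30.0
t 9.0 lid xyz mm [0.3 0.  1.4] theta 112.0 tilt 0.24 f [-7.   0.4 18.1] Tz 0.02 w 0.018 30.0 q6 -0.59
```

```bash
python3 -m crank '[[0.9,[0.0004,-0.001,0],[0,0,-6]],[0.9,[0,0,0],[0,0,0]]]' ; python3 rl.py
python3 -m crank '[[0.9,[0,0,0],[0,0,6]],[0.9,[0,0,0],[0,0,6]],[0.9,[0,0,0],[0,0,0]]]' ; python3 rl.py
```

```text
time: 9.2
tool_pos: [0.5793, -0.0796, 0.1981]
ee_rot: [2.662, 0.243, 1.897]
wrist_force: [-6.0, 1.6, 8.4]
width: 0.0179
finger_force: 30.0
t 9.2 lid xyz mm [1.8 0.3 1.4] theta 118.1 tilt 0.58 f [-1.1  1.  10.3] Tz 0.13 w 0.0179 30.0 q6 -0.7
time: 9.5
tool_pos: [0.5785, -0.0801, 0.1978]
ee_rot: [2.627, 0.141, 1.706]
wrist_force: [-8.8, 0.4, 10.4]
width: 0.0176
finger_force: 30.0
t 9.5 lid xyz mm [ 1.  -0.3  1.5] theta 105.9 tilt 0.48 f [-2.4 -0.5 13.4] Tz -0.12 w 0.0176 30.0 q6 -0.49
```

```bash
for i in 1 2 3 4; do python3 -m crank '[[0.9,[0,0,0],[0,0,6]],[0.9,[0,0,0],[0,0,6]],[0.9,[0,0,0],[0,0,0]]]' >/dev/null; python3 rl.py; done
```

```text
t 9.8 lid xyz mm [ 1.  -0.   1.5] theta 93.9 tilt 0.47 f [-3.2 -0.5 14.1] Tz -0.13 w 0.0176 30.0 q6 -0.28
t 10.1 lid xyz mm [ 1.  -0.1  1.5] theta 81.9 tilt 0.47 f [-2.9 -0.4 13.3] Tz -0.1 w 0.0179 30.0 q6 -0.07
t 10.4 lid xyz mm [0.8 0.1 1.4] theta 69.9 tilt 0.45 f [-3.2 -0.1 13.6] Tz -0.1 w 0.0177 30.0 q6 0.14
t 10.7 lid xyz mm [1.2 0.5 0.9] theta 57.9 tilt 0.51 f [-1.5  1.3  9.7] Tz 0.03 w 0.0175 30.0 q6 0.35
```

```bash
for i in 1 2 3; do python3 -m crank '[[0.9,[0,0,0.001],[0,0,4]],[0.9,[0,0,0],[0,0,0]]]' >/dev/null; python3 rl.py; done
```

```text
t 10.9 lid xyz mm [ 1.4  0.6 -1.2] theta 53.9 tilt 0.56 f [3.1 2.9 2.2] Tz 0.07 w 0.0177 30.0 q6 0.42
t 11.1 lid xyz mm [ 1.3  0.8 -2.7] theta 50.0 tilt 0.53 f [4.8 3.2 2. ] Tz 0.04 w 0.0179 30.0 q6 0.49
t 11.3 lid xyz mm [ 1.3  1.  -3.7] theta 46.0 tilt 0.52 f [5.3 3.3 1.4] Tz 0.1 w 0.0178 30.0 q6 0.55
```

```bash
python3 -m crank '[[0.9,[0.0011,0.0003,0.003],[0,0,-2]],[0.9,[0,0,0.003],[0,0,0]],[0.9,[0,0,0],[0,0,0]]]' >/dev/null; python3 rl.py;python3 -m crank '[[0.9,[0,0,0.002],[0,0,0]],[0.9,[0,0,0],[0,0,0]]]' >/dev/null; python3 rl.py
```

```text
t 11.6 lid xyz mm [ 1.9  0.7 -9.1] theta 48.0 tilt 0.44 f [2.7 2.3 7.3] Tz 0.08 w 0.0179 30.0 q6 0.52
t 11.8 lid xyz mm [ 2.   0.7 -9.3] theta 48.1 tilt 0.42 f [-0.9  3.  18.8] Tz 0.03 w 0.0179 30.0 q6 0.52
```

```bash
python3 -m crank '[[0.9,[0,0,-0.001],[0,0,6]],[0.9,[0,0,0],[0,0,6]],[0.9,[0,0,0],[0,0,0]]]' >/dev/null; python3 rl.py; for i in 1 2 3; do python3 -m crank '[[0.9,[0,0,0.0006],[0,0,5]],[0.9,[0,0,0.0006],[0,0,5]],[0.9,[0,0,0],[0,0,0]]]' >/dev/null; python3 rl.py; done
```

```text
t 12.1 lid xyz mm [ 2.   0.7 -9.4] theta 35.9 tilt 0.45 f [ 1.4  1.9 11.1] Tz -0.39 w 0.018 30.1 q6 0.73
t 12.4 lid xyz mm [  2.1   1.  -10.4] theta 25.9 tilt 0.47 f [-0.   3.9 12.7] Tz -0.33 w 0.0175 30.1 q6 0.91
t 12.7 lid xyz mm [  3.1   0.9 -11.1] theta 16.0 tilt 0.57 f [ 1.5  2.5 13.7] Tz 0.23 w 0.0176 30.0 q6 1.08
t 13.0 lid xyz mm [  2.3   0.5 -11.4] theta 6.2 tilt 0.46 f [-1.1  1.9 20.8] Tz 0.87 w 0.0198 33.8 q6 1.25
```

Jar L binds at about 32° past the notch: torque rises to 0.87 N·m with no further sinking. So it's the wrong jar, and I'll back off to the wall and lift.

```bash
python3 -m crank '[[0.9,[0,0,-0.002],[0,0,-5]],[0.9,[0,0,-0.0005],[0,0,-5]],[0.9,[0,0,-0.0006],[0,0,-5]],[0.9,[0,0,-0.0006],[0,0,-5]],[0.9,[0,0,0],[0,0,0]]]' >/dev/null; python3 rl.py; python3 -m crank '[[0.9,[0,0,-0.0003],[0,0,-6]],[0.9,[0,0,0],[0,0,-6]],[0.9,[0,0,0],[0,0,-6]],[0.9,[0,0,0],[0,0,0]]]' >/dev/null; python3 rl.py;  python3 -m crank '[[0.9,[0,0,0],[0,0,-4]],[0.9,[0,0,0],[0,0,0]]]' >/dev/null; python3 rl.py; 
```

```text
t 13.5 lid xyz mm [  0.1   0.2 -10.2] theta 26.1 tilt 0.26 f [0.7 1.4 9.3] Tz 0.11 w 0.0177 29.9 q6 0.91
t 13.9 lid xyz mm [ 0.6 -0.2 -9.3] theta 44.2 tilt 0.33 f [-1.7  0.9 12.4] Tz 0.19 w 0.0181 29.9 q6 0.59
t 14.1 lid xyz mm [ 0.3 -0.1 -9.3] theta 48.1 tilt 0.3 f [-0.9  0.7 13.9] Tz 0.15 w 0.0181 29.9 q6 0.52
```

```bash
python3 -m crank '[[0.9,[0,0,-0.003],[0,0,0]],[0.9,[0,0,-0.003],[0,0,0]],[0.9,[0,0,-0.003],[0,0,0]],[0.9,[0,0,0],[0,0,0]]]' >/dev/null; python3 rl.py
```

```text
t 14.5 lid xyz mm [-0.1 -0.1 -2.7] theta 48.0 tilt 0.29 f [ 4.8 -0.8 -0.5] Tz 0.03 w 0.0179 29.9 q6 0.52
```

Free. I'll lift clear and plan for R, with entry near φ_R+60 = 75°.

```bash
python3 -m crank '[[0.9,[0,0,-0.01],[0,0,0]],[0.9,[0,0,-0.03],[0,0,0]],[0.9,[0,0,-0.03],[0,0,0]],[0.9,[0,0,0],[0,0,0]]]' >/dev/null; python3 rl.py
python3 - <<'E'
from h import *
from bench import robot
o=robot.get_obs(); go(o,*tool('R',76,.06))
E
```

```text
t 14.9 lid xyz mm [ 1.   0.2 70.8] theta 48.0 tilt 0.47 f [0.7 0.1 0.6] Tz -0.04 w 0.0176 30.0 q6 0.52
shift mm [-113.1   99.7   11.2] rows 3.0228715159136534 turn [  0.47  -0.06 -28.  ] rows 3.259670420050007
```

```bash
python3 -m crank '[[0.9,[-0.0283,0.0249,0],[0,0,0]],[0.9,[-0.0283,0.0249,0],[0,0,0]],[0.9,[-0.0283,0.0249,0],[0,0,0]],[0.9,[-0.0283,0.0249,0.011],[0.47,0,0]],[0.9,[0,0,0],[0,0,-7]],[0.9,[0,0,0],[0,0,-7]],[0.9,[0,0,0],[0,0,-7]],[0.9,[0,0,0],[0,0,-7]]]' >/dev/null; python3 -m crank '[[0.9,[0,0,0.03],[0,0,0]],[0.9,[0,0,0.015],[0,0,0]],[0.9,[0,0,0],[0,0,0]]]' >/dev/null; python3 rr.py
python3 - <<'E'
from h import *
from bench import robot
o=robot.get_obs(); go(o,*tool('R',76,.0))
E
```

```text
t 16.0 lid xyz mm [-6.4  1.7  7.4] theta 75.9 tilt 0.79 f [-0.3  0.3 -1.1] Tz -0.01 w 0.018 30.0 q6 -0.35
shift mm [-0.1  6.7  7.3] rows 0.19888986317296176 turn [-0.73 -0.3  -0.14] rows 0.09329788525199724
```

```bash
python3 -m crank '[[0.9,[0,0.0073,-0.004],[-0.73,-0.3,0]],[0.9,[0,0,0],[0,0,0]],[0.9,[0,0,0],[0,0,0]]]' >/dev/null; python3 rr.py
python3 -m crank '[[0.9,[0,0,0.004],[0,0,0]],[0.9,[0,0,0.003],[0,0,0]],[0.9,[0,0,0.003],[0,0,0]],[0.9,[0,0,0],[0,0,0]]]' >/dev/null; python3 rr.py
```

```text
t 16.3 lid xyz mm [ 5.7 -1.3 16.7] theta 76.0 tilt 0.61 f [-0.8  0.6 -0.2] Tz 0.04 w 0.0178 30.0 q6 -0.34
t 16.7 lid xyz mm [ 4.4 -0.9  5. ] theta 75.9 tilt 0.44 f [ 0.2 -0.2 -0. ] Tz 0.02 w 0.0179 30.0 q6 -0.34
```

```bash
python3 -m crank '[[0.9,[0,0,0],[0,0,0]],[0.9,[0,0,0],[0,0,0]]]' >/dev/null; python3 rr.py
python3 - <<'E'
from h import *
from bench import robot
o=robot.get_obs(); p,R=tool('R',76,.003); go(o,p+H[:,0]*.001,R)
E
```

```text
t 16.9 lid xyz mm [ 5.1 -1.1  5.7] theta 76.0 tilt 0.53 f [-0.3  0.1 -0.6] Tz -0.04 w 0.0181 30.0 q6 -0.34
shift mm [ 0.1 -4.3  2.7] rows 0.10112122632640409 turn [ 0.52  0.1  -0.05] rows 0.06203856908807863
```

```bash
python3 -m crank '[[0.9,[0,-0.004,0],[0.5,0,0]],[0.9,[0,0,0],[0,0,0]],[0.9,[0,0,0],[0,0,0]]]' >/dev/null; python3 rr.py
python3 -m crank '[[0.9,[0,0,0.002],[0,0,0]],[0.9,[0,0,0.002],[0,0,0]],[0.9,[0,0,0.001],[0,0,0]],[0.9,[0,0,0],[0,0,0]]]' >/dev/null; python3 rr.py
```

```text
t 17.2 lid xyz mm [ 1.2 -0.1  5.8] theta 75.9 tilt 0.1 f [-1.2  0.7  0.3] Tz -0.01 w 0.0177 30.0 q6 -0.34
t 17.6 lid xyz mm [ 0.9 -0.1  0.3] theta 75.9 tilt 0.09 f [-1.6 -0.5 -0.5] Tz -0.01 w 0.0179 30.0 q6 -0.34
```

```bash
python3 -m crank '[[0.9,[0,0,0.003],[0,0,0]],[0.9,[0,0,0.003],[0,0,0]],[0.9,[0,0,0],[0,0,0]]]' >/dev/null; python3 rr.py
python3 -m crank '[[0.9,[0,0,0.003],[0,0,0]],[0.9,[0,0,0.0015],[0,0,0]],[0.9,[0,0,0],[0,0,0]]]' >/dev/null; python3 rr.py
```

```text
t 17.9 lid xyz mm [ 0.9 -0.1 -5.9] theta 75.9 tilt 0.09 f [-0.  -0.4  0.1] Tz 0.07 w 0.0176 30.0 q6 -0.34
t 18.2 lid xyz mm [ 1.6 -0.2 -8.8] theta 76.0 tilt 0.12 f [-1.7  0.8  6.2] Tz 0.04 w 0.0178 30.0 q6 -0.34
```

```bash
python3 -m crank '[[0.9,[0,0,0.001],[0,0,6]],[0.9,[0,0,0],[0,0,6]],[0.9,[0,0,0],[0,0,0]]]' >/dev/null; python3 rr.py; for i in 1 2 3; do python3 -m crank '[[0.9,[0,0,0.0005],[0,0,5]],[0.9,[0,0,0.0006],[0,0,5]],[0.9,[0,0,0],[0,0,0]]]' >/dev/null; python3 rr.py; done
```

```text
t 18.5 lid xyz mm [ 2.5 -0.7 -8.9] theta 63.9 tilt 0.22 f [-2.4  0.2  8.4] Tz -0.14 w 0.0178 30.0 q6 -0.13
t 18.8 lid xyz mm [ 2.  -0.7 -9.8] theta 53.9 tilt 0.2 f [-2.4 -0.  10.5] Tz -0.28 w 0.0179 30.1 q6 0.05
t 19.1 lid xyz mm [  2.   -0.4 -10.8] theta 43.9 tilt 0.16 f [-3.5  1.2 12.7] Tz -0.26 w 0.0181 30.1 q6 0.22
t 19.4 lid xyz mm [  2.4   0.1 -11.8] theta 33.9 tilt 0.12 f [-3.2  3.3 12.4] Tz -0.31 w 0.0178 30.1 q6 0.4
```

Past the bind point (-11.1) and still sinking with low torque, so R is the right jar. I'll keep turning.

```bash
for i in 1 2 3 4; do python3 -m crank '[[0.9,[0,0,0.0005],[0,0,5]],[0.9,[0,0,0.0005],[0,0,5]],[0.9,[0,0,0],[0,0,0]]]' >/dev/null; python3 rr.py; done
```

```text
t 19.7 lid xyz mm [  1.7  -0.3 -12.8] theta 23.9 tilt 0.14 f [-4.2  1.4 12.6] Tz -0.32 w 0.0179 30.1 q6 0.57
t 20.0 lid xyz mm [  1.7  -0.1 -13.9] theta 13.9 tilt 0.12 f [-5.1  2.  13.3] Tz -0.3 w 0.0178 30.1 q6 0.75
t 20.3 lid xyz mm [  2.1   0.1 -14.8] theta 3.9 tilt 0.12 f [-2.4  1.2 13.3] Tz -0.31 w 0.018 30.0 q6 0.92
t 20.6 lid xyz mm [  1.6   0.2 -15.9] theta -6.1 tilt 0.09 f [-3.7  2.9 13.4] Tz -0.31 w 0.018 30.1 q6 1.1
```

```bash
for i in 1 2; do python3 -m crank '[[0.9,[0,0,0.0003],[0,0,3]],[0.9,[0,0,0.0003],[0,0,3]],[0.9,[0,0,0],[0,0,0]]]' >/dev/null; python3 rr.py; done
```

```text
t 20.9 lid xyz mm [  1.5   0.3 -16.1] theta -11.9 tilt 0.11 f [-6.9  2.5 16.6] Tz 0.59 w 0.0181 30.6 q6 1.2
t 21.2 lid xyz mm [  2.3   0.2 -16.1] theta -17.8 tilt 0.14 f [-5.2  2.9 17.5] Tz 0.82 w 0.0191 32.8 q6 1.3
```

Hard stop at -16.1 mm, which is about -17.6 mm once corrected. I'll relieve the torque, release and retreat.

```bash
python3 -m crank '[[0.9,[0,0,-0.001],[0,0,-4]],[0.9,[0,0,0],[0,0,0]],[0,[0,0,0],[0,0,0]],[0,[0,0,0],[0,0,0]],[0,[0,0,0],[0,0,0]],[0,[0,0,0],[0,0,0]],[0,[0,0,0],[0,0,0]],[0,[0,0,0],[0,0,0]]]'; python3 -m crank '[[0,[0,0,-0.02],[0,0,0]],[0,[0,0,-0.04],[0,0,0]],[0,[0,0,-0.05],[0,0,0]],[0,[0,0,-0.05],[0,0,0]],[0,[0,0,0],[0,0,0]],[0,[0,0,0],[0,0,0]]]'
python3 - <<'E'
from h import *
from bench import vision
s=vision.snapshot('side'); P=cloud(s); t=vision.snapshot('top'); Pt=cloud(t)
cv2.imwrite('pics/f.png',np.hstack([cv2.resize(s['color'][120:200,270:370],(400,320)),cv2.resize(t['color'][100:190,440:540],(355,320))])[:,:,::-1])
for Q in (P,Pt):
    q=(Q.reshape(-1,3)-HC['R'])@H*1e3; r=np.hypot(q[:,0],q[:,1])
    m=(r<45)&(q[:,2]>20)&(q[:,2]<70); print(m.sum(), np.percentile(q[m,2],[50,90,95]) if m.sum() else '', q[m].mean(0))
    m=(r<34)&(q[:,2]>0)&(q[:,2]<22); print('cap top',m.sum(), np.percentile(q[m,2],[25,50,75,90]), q[m].mean(0))
E
```

```text
time: 22.0
tool_pos: [0.5724, -0.2308, 0.1802]
ee_rot: [-3.004, -0.506, -0.385]
wrist_force: [1.0, -0.1, -0.2]
width: 0.063
finger_force: 0.0
time: 22.6
tool_pos: [0.4929, -0.2227, 0.3212]
ee_rot: [-3.006, -0.511, -0.385]
wrist_force: [0.3, -0.2, -0.6]
width: 0.0939
finger_force: 0.0
125 [34.69805403 40.88187857 41.89902023] [ 1.3745845   7.08836572 33.23379866]
cap top 116 [10.35575895 12.63273168 15.13925286 17.87079817] [-2.49527249 13.54225955 12.36204802]
261 [39.71167921 43.01380271 43.93272792] [ 3.93927941  3.27797704 37.43679257]
cap top 422 [12.17269705 13.71450389 15.17471956 16.57209416] [ 2.95075416  2.94290756 13.838246  ]
```

View pics/f.png

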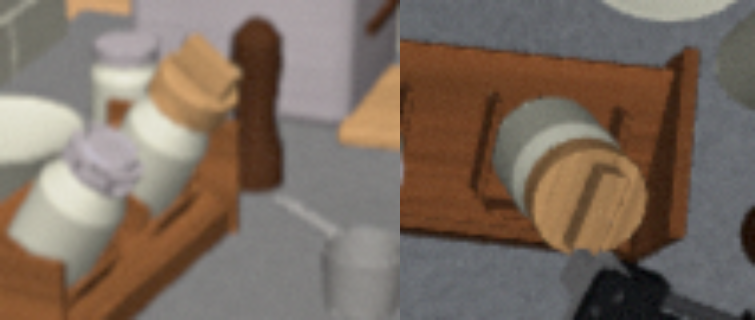

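The picture shows the lid flush on the right jar with the gripper clear. The cap-top height matches fully home.

```bash
python3 -c "
from bench import robot; print(robot.close_job())"
```

```text
the job is handed in; nothing more can be done
None
```

The lid is screwed fully home on the right-hand jar and released with the gripper clear; the left jar bound partway, I never went near the tumbler, and the job is handed in (no verdict was returned).

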